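# Shift the roller mixer's gate lever to the green speed

## Robot

A 6-joint arm with a two-finger parallel gripper is mounted at the origin on a cart in front of the work surface, level with it; the furniture and walls round the work are solid. World frame = base frame: x ahead of the robot, y to its left, z up, the work surface at z = 0. Lengths are in m, angles in degrees, forces in N, time in s.
With the tool pointing down it reaches from about 0.35 to 0.875 m from the base axis. Payload 4.2 kg.
Tool frame: the origin (TCP) lies midway between the tips of the shut fingers; the grasp point (between the pads) lies 19 mm behind it; z points along the fingers, y is the line along which they close (so a half turn about z gives the same grasp; the last joint's range is limited). The gripper opens to 87 mm and grips with 3 to 60 N. Pads are 19 mm wide; open, the fingers measure 117 mm over their backs; the gripper's body (75 mm by 190 mm) begins 51 mm behind the grasp point.
Start: joints at [82.426, 22.042, 0.453, 0, -68.411, -14.817], TCP at [0.238, 0.578, 0.223] pointing down, gripper open.
Joint ranges: [-179.83, 179.83], [-69.29, 118.12], [-61.27, 80.66], [-181.25, 117.63], [-171.15, -9.14], [-177.46, 177.46]. Speed limits (degrees/s): [159.86, 159.86, 180, 180, 180, 180].

## Interface

Orientations are given as [roll, pitch, yaw] about the fixed x, y, z axes, in that order (R = Rz(yaw) Ry(pitch) Rx(roll)).
In Python, from workcell import env gives the robot as it stands. The module is installed in compiled form; this text tells all that it offers. Calls block until the motion is done:
- env.goto(position, orientation): joint-space move of the TCP to a pose.
- env.move_straight(position, rotation=None, rate=0.15, force_limit=None): straight line of the TCP; rotation=None keeps the orientation; rate is the mean speed in m/s. With force_limit (N) it stops when the force on the tool has changed by that much, and returns True; else False.
- env.set_joints(angles): joint-space move.
- env.gripper_to(opening, grasp_force=None): opening from 0.0 (shut) to 1.0 (fully open); grasp_force is the grip in N (None keeps the last); returns when the fingers have stopped.
- env.dwell(seconds).
- env.inverse_kinematics(position, orientation): joint angles nearest the present ones, or None.
- env.read_state(): the state.
- env.grab_frame(name): name is "side" or "top"; returns a dict with "image" (480x640x3 uint8, blue, green, red), "fx", "fy", "cx", "cy" (pixels), "D" ([k1, k2, p1, p2, k3] as OpenCV has them; the pictures are not rectified), "position" and "orientation" of the camera in the world. Camera axes: x right, y up, looking along -z (the intrinsics and any distortion apply to the point x, -y, -z); pixel columns grow to the right and rows downward; lengths in m; the calibration is good to about 2 mm. A picture is of the moment at which its call begins. There is no depth.
A pose or a line that the arm cannot do raises env.Unreachable and nothing moves.
- env.close_job(): hands the job in; it is judged then, once.
Trained networks look in a picture, given as the dict that the camera call returned (one of the last four; its "shot" number tells which), for a name from the list of things; names that differ only in an ending like _2 or _b are one class to them, and where a whole thing is asked for, a point or a joint stands for the part that bears it (a point fixed in the world has none). Each returns a list of dicts, best first, with "score" (0 to 1); they miss things now and then, are a little off and sometimes report something else, mostly with a low value. They report only what shows in the picture. A call takes as long as a camera call.
- env.search_frame(picture, thing): "xyz" ([x, y, z] in m, in world coordinates, good to about 4 mm: the middle of the surface that is visible of it).
- env.trace(picture, thing): "mask" (480x640 bool, what is visible of it).
The state is a dict: "clock": time; "joint_positions": joint angles; "qvel": joint speeds; "joint_torque": joint torques, N m; "position": TCP position; "tool_rot": TCP orientation; "force": force on the tool from outside, world axes, zero at the start; "wrist_torque": the same for the moment, N m; "opening": opening from 0.0 (shut) to 1.0 (fully open); "finger_force": force on a finger pad.
Only numpy, scipy, OpenCV 4.12 (cv2) and the standard library are available. Lean on these libraries where they do the work, as an engineer would, in place of code of your own. Each camera call takes 0.05 s, during which the arm holds its last target. There are 200 camera calls.

## Task

Take the roller mixer's black-knobbed gear lever out of park and push it through the H-gate, fully home into the slot marked by the green plate, without shifting into any other speed slot on the way. Only push the knob with the fingertips or the outside of the fingers: do not grip it, force it or pull its cap up. Leave the things standing round the mixer where they are.

Things in the scene. Friction and masses are not known exactly. Their poses are not given: they have to be found in the camera images.
- gearbox: roller mixer fixed on the worktop: white gearbox 170 (x) x 180 (y) x 90 mm high with an aluminium gate plate on top (upper face z = 95 mm); on its +x side a bed with two black rollers, 60 mm high, reaches to x = 168 mm. Origin at the centre of the gearbox's underside, below the gate's centre; x points to the rollers (roughly away from the robot), y left, z up.
- gate_centre (a point): centre of the H-gate on the plate's face, gearbox axes. A neutral channel runs along y, 12 mm wide (stem 8 mm). From each end of it a speed slot leads to +x and one to -x (four in all). From its middle one park slot (white dot) leads to -x only: the lever pushed out of park towards +x stops at the channel's far wall.
- knob_centre (a point): centre of the black upright knob (27 mm diameter, 42 tall) on an 8 mm stem that tips every way about a pivot at z = 30 mm on the gearbox's axis. Gearbox frame, mm, t = gate_throw, a = gate_across: x = 115 sin t, y = 115 cos t sin a, z = 30 + 115 cos t cos a. Neutral: z = 145, 50 above the plate. Home in a speed slot: x = +-38, y = +-36, z = 133.
- knob: the knob itself, as a body; its origin is at the lever's pivot, its z along the stem. Use point knob_centre for where it is. Pushing takes a few newtons; pressing or squeezing it with more than 35 N counts as forcing or gripping.
- gate_throw (a joint): lever's tip along the slots, rad: 0 in the neutral channel, +0.334 at the end of the +x slots, -0.334 at the end of the -x slots and of park. The lever starts in park at -0.33 to -0.27. Stops are hard; friction takes about 2 N at the knob and the lever stays where it is left.
- gate_across (a joint): lever's tip along the neutral channel, rad: 0 in the middle (park), +0.334 at the +y (left) end, in line with the two left slots, -0.334 at the -y (right) end. Hard stops at both ends; same friction; stays where it is left.
- gate_cap (a joint): how far the sprung knob cap is pulled up along the stem, m: 0 seated, up to 0.02; a spring of 4 N plus 0.4 N per mm holds it down.
- tag_green: green plastic plate, 20 x 24 x 3 mm, fixed on the gate plate beside the outer end of one of the four speed slots; origin at the centre of its underside, axes as the gearbox's. In the gearbox frame it lies at x = +-52 mm, y = +-34 mm, z = 95 mm: the signs of its x and y are those of the slot it marks (which colour marks which slot changes).
- tag_yellow: yellow plastic plate, 20 x 24 x 3 mm, fixed on the gate plate beside the outer end of one of the four speed slots; origin at the centre of its underside, axes as the gearbox's. In the gearbox frame it lies at x = +-52 mm, y = +-34 mm, z = 95 mm: the signs of its x and y are those of the slot it marks (which colour marks which slot changes).
- tag_blue: blue plastic plate, 20 x 24 x 3 mm, fixed on the gate plate beside the outer end of one of the four speed slots; origin at the centre of its underside, axes as the gearbox's. In the gearbox frame it lies at x = +-52 mm, y = +-34 mm, z = 95 mm: the signs of its x and y are those of the slot it marks (which colour marks which slot changes).
- tag_red: red plastic plate, 20 x 24 x 3 mm, fixed on the gate plate beside the outer end of one of the four speed slots; origin at the centre of its underside, axes as the gearbox's. In the gearbox frame it lies at x = +-52 mm, y = +-34 mm, z = 95 mm: the signs of its x and y are those of the slot it marks (which colour marks which slot changes).
- dropper_a: amber dropper bottle, 33 mm wide, 102 mm tall, standing loose on the left of the mixer; origin at the centre of its foot. Leave alone.
- vial_s67: small vial with black cap, 17 mm wide, 47 mm tall, standing loose on the right of the mixer; origin at the centre of its foot. Leave alone.
- weight_0: pale brass weight, 23 mm wide, 41 mm tall, standing loose on the right of the mixer; origin at the centre of its foot. Leave alone.
- marker_1: blue and white marker pen, 132 x 14 x 16 mm, lying loose in front of the mixer; origin at the centre of its underside. Leave alone.
- timer: white timer, 60 x 62 x 20 mm, lying loose on the left of the mixer; origin at the centre of its underside. Leave alone.

How it is judged:
By the outcome, as a careful person would: the job done as asked, in the order asked, and still so for the second after the job is handed in, with the robot touching nothing.
It also fails if it takes over 45 s, if anything falls off the work surface, if the arm or the gripper's body presses on something with over 40 N, if the wrist force passes 120 N, or if a joint passes its speed limit or range.

## Working session

There is one attempt and no reset: what is moved stays moved. The work goes in short steps, each a Python script; the robot and the scene stay as the last script left them, time stands still between calls to the robot, and variables do not carry over. Pictures are saved under pics/ and viewed, at most 10 in all, crops included, and the job is handed in when it is done.

```bash
mkdir -p pics; python3 - <<'E'
from workcell import env
import cv2,numpy as np
s=env.read_state();print(s['clock'],s['position'],s['tool_rot'],s['opening'])
for c in('top','side'):
    p=env.grab_frame(c);cv2.imwrite(f'pics/{c}0.png',p['image'])
    print(c,p['position'],p['orientation'],p['fx'],p['cx'],p['cy'],p['D'])
    for n in['gearbox','knob','knob_centre','tag_green','tag_yellow','tag_blue','tag_red','dropper_a','vial_s67','weight_0','marker_1','timer']:
        try:
            print(n,[(np.round(r['xyz'],4).tolist(),round(r['score'],2)) for r in env.search_frame(p,n)[:2]])
        except Exception as e: print(n,e)
E
```

```text
0.0 [0.23783017 0.57732834 0.22146327] [ 1.79875395e+02 -4.51459518e-03 -2.24016034e+01] 1.0069574608813965
top [0.34808012 0.01327337 0.95384252] [ 10.04893647   1.40814449 -89.29893058] 532.375709068586 307.73384392626656 239.23802634911112 [0.04197187 0.         0.         0.         0.        ]
gearbox [([0.461, 0.0509, 0.1599], 0.74), ([0.5161, 0.0497, 0.0878], 0.66)]
knob [([0.4586, 0.0502, 0.1581], 0.58), ([0.5525, 0.0761, 0.1004], 0.58)]
knob_centre [([0.455, 0.0506, 0.1588], 0.81), ([0.5685, 0.188, 0.018], 0.7)]
tag_green [([0.4402, 0.0214, 0.0984], 0.59), ([0.4462, 0.0898, 0.0945], 0.21)]
tag_yellow [([0.551, 0.0765, 0.0989], 0.55)]
tag_blue [([0.449, 0.0889, 0.0958], 0.53), ([0.455, 0.0502, 0.1566], 0.4)]
tag_red [([0.5397, 0.0073, 0.0986], 0.45), ([0.5511, 0.0777, 0.0997], 0.33)]
dropper_a [([0.4823, 0.1824, 0.0593], 0.64)]
vial_s67 []
weight_0 [([0.5136, -0.0807, 0.0261], 0.53)]
marker_1 [([0.3827, 0.0672, 0.0142], 0.82)]
timer [([0.5704, 0.1882, 0.0192], 0.8)]
side [ 0.41746863 -0.6083661   0.65916812] [48.35881734  0.21769127 -7.45658913] 433.91023167981854 318.49598234506067 240.1902451080952 [-0.00667869  0.          0.          0.          0.        ]
gearbox [([0.53, -0.0121, 0.075], 0.82)]
knob [([0.4553, 0.0427, 0.1403], 0.76)]
knob_centre [([0.4605, 0.0425, 0.1524], 0.69), ([0.4551, 0.0392, 0.1429], 0.3)]
tag_green [([0.4616, 0.0421, 0.1505], 0.69), ([0.4373, 0.0209, 0.0958], 0.48)]
tag_yellow [([0.5577, 0.0739, 0.0969], 0.63), ([0.4393, 0.0209, 0.0916], 0.19)]
tag_blue [([0.4387, 0.0199, 0.0932], 0.7), ([0.4447, 0.0839, 0.0961], 0.38)]
tag_red []
dropper_a [([0.4854, 0.1868, 0.0737], 0.42)]
vial_s67 [([0.4202, -0.0721, 0.0308], 0.48), ([0.5476, 0.0085, 0.0959], 0.42)]
weight_0 [([0.5135, -0.0918, 0.0242], 0.53)]
marker_1 [([0.3861, 0.0525, 0.0129], 0.7)]
timer []
```

View pics/top0.png

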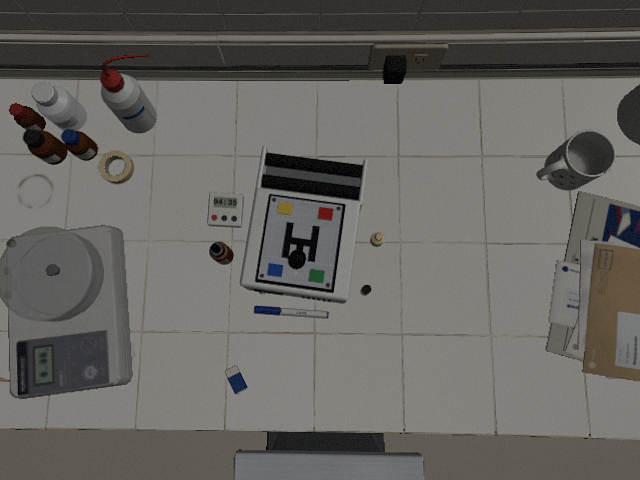

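View pics/side0.png

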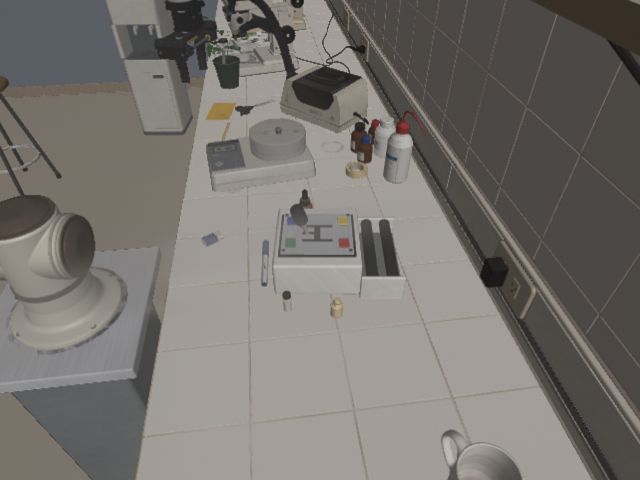

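The top view shows green at (317,276), which is the near-right slot (−x, −y). Yellow is at (285,208), red at (326,214), blue at (275,270), and the knob is in park at (297,259). The side view agrees. Next I'll refine the gearbox pose from the coloured plates and make the first push.

```bash
cat > h.py <<'E'
from workcell import env
import cv2,numpy as np,json
from scipy.spatial.transform import Rotation as R
def ray(p,uv):
    K=np.array([[p['fx'],0,p['cx']],[0,p['fy'],p['cy']],[0,0,1]])
    a,b=cv2.undistortPoints(np.array([[uv]],float),K,np.array(p['D'],float))[0,0]
    return np.array(p['position']),R.from_euler('xyz',p['orientation'],degrees=True).apply([a,-b,-1])
def atz(p,uv,z):
    o,d=ray(p,uv);return o+d*(z-o[2])/d[2]
def load():
    g=json.load(open('g.json'));return np.array(g[:2]),g[2]
def W(x,y,z):  # gearbox mm -> world
    c,yaw=load();q=c+R.from_euler('z',yaw,degrees=True).apply([x/1e3,y/1e3,0])[:2]
    return [q[0],q[1],z/1e3]
def G(w):
    c,yaw=load();return R.from_euler('z',-yaw,degrees=True).apply([w[0]-c[0],w[1]-c[1],w[2]])*1e3
def tell(m,hit=None):
    s=env.read_state();print(m,hit,'t',round(s['clock'],1),'tcp',G(s['position']).round(1),'F',np.round(s['force'],1))
def knob(name,png=None):
    p=env.grab_frame(name)
    if png:cv2.imwrite(png,p['image'])
    print(name,[(G(r['xyz']).round(1),round(r['score'],2)) for r in env.search_frame(p,'knob_centre')[:2]])
E
cat > m.py <<'E'
from h import *
est={'yellow':(1,1),'red':(1,-1),'blue':(-1,1),'green':(-1,-1)}
hue={'yellow':(20,35),'red':(0,8),'blue':(100,125),'green':(45,80)}
out=[]
for c,win in(('top',(190,295,255,345)),('side',(205,260,275,360))):
    p=env.grab_frame(c);h=cv2.cvtColor(p['image'],cv2.COLOR_BGR2HSV);A=[];B=[]
    r0,r1,c0,c1=win
    for n,s in est.items():
        if c=='side' and n=='blue':continue # hidden in part
        m=cv2.inRange(h,(hue[n][0],90,60),(hue[n][1],255,255));k=np.zeros_like(m);k[r0:r1,c0:c1]=m[r0:r1,c0:c1]
        _,_,st,ce=cv2.connectedComponentsWithStats(k);i=1+np.argmax(st[1:,4])
        A.append([s[0]*.052,s[1]*.034]);B.append(atz(p,ce[i],.098)[:2]);print(c,n,ce[i].round(1),st[i,4],B[-1].round(4))
    A=np.array(A);B=np.array(B);a=A-A.mean(0);b=B-B.mean(0)
    yaw=np.arctan2((a[:,0]*b[:,1]-a[:,1]*b[:,0]).sum(),(a*b).sum())
    t=B.mean(0)-R.from_euler('z',yaw).as_matrix()[:2,:2]@A.mean(0)
    res=B-t-A@R.from_euler('z',yaw).as_matrix()[:2,:2].T
    print(c,t.round(4),np.degrees(yaw).round(2),'res mm',(abs(res).max()*1e3).round(1));out.append([*t,np.degrees(yaw)])
json.dump(list(np.mean(out,0)),open('g.json','w'))
print(np.mean(out,0)); knob('top');knob('side')
E
python3 m.py
```

```text
top yellow [284.3 207.7] 163 [0.5521 0.0755]
top red [325.  213.1] 141 [0.5434 0.0083]
top blue [274.8 269.7] 173 [0.4491 0.0889]
top green [316.2 275.4] 165 [0.4404 0.0218]
top [0.4962 0.0486] -7.42 res mm 0.1
side yellow [342.1 220.1] 65 [0.5533 0.0727]
side red [343.5 242.5] 80 [0.5443 0.0046]Traceback (most recent call last):
  File "m.py", line 11, in <module>
    _,_,st,ce=cv2.connectedComponentsWithStats(k);i=1+np.argmax(st[1:,4])
                                                      ~~~~~~~~~^^^^^^^^^^
    return _wrapfunc(a, 'argmax', axis=axis, out=out, **kwds)
    return bound(*args, **kwds)
ValueError: attempt to get argmax of an empty sequence
```

The top fit has a 0.1 mm residual, and the side camera differs by (+1, −3) mm, so I'll use the mean.

```bash
echo '[0.4966,0.0473,-7.42]' > g.json; python3 - <<'E'
from h import *
knob('top')
o=[180,0,load()[1]]
env.gripper_to(0.0)
env.goto(W(-90,0,205),o); tell('above')
env.move_straight(W(-90,0,125),rate=.12); tell('down')
hit=env.move_straight(W(-12,0,125),rate=.04,force_limit=9); tell('push1',hit)
hit2=env.move_straight(W(G(env.read_state()['position'])[0]-6,0,125),rate=.1); tell('back')
knob('top','pics/top1.png');knob('side','pics/side1.png')
a,b=cv2.imread('pics/top1.png')[190:300,240:370],cv2.imread('pics/side1.png')[180:290,250:380]
cv2.imwrite('pics/c1.png',cv2.resize(np.hstack([a,b]),None,fx=3,fy=3))
E
```

```text
top [(array([-39.3,  -2.6, 157.7]), 0.53)]
above None t 5.0 tcp [-89.7   0.6 205.1] F [ 0.6 -0.5  0.5]
down None t 5.8 tcp [-89.5   0.5 125.5] F [-0.5  0.3  0.4]
push1 True t 7.5 tcp [-19.2  -0.7 124.2] F [-1.4  0.9  0. ]
back None t 7.7 tcp [-25.1   0.3 125.2] F [-0.4  0.5 -0.2]
top []
side []
```

View pics/c1.png

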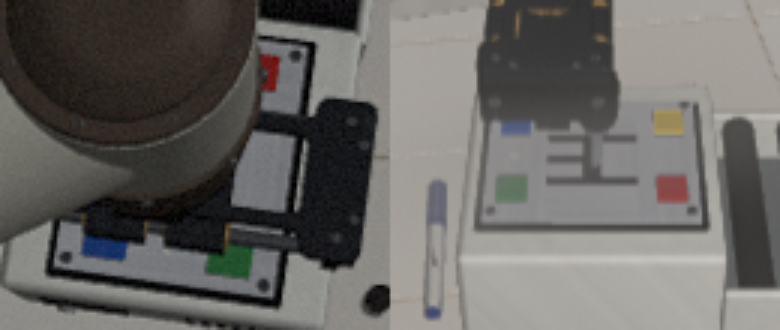

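The arm hides the knob in the top view. In the side crop the stem stands in the neutral channel at about (595,150), so the lever is out of park. The push stopped where the far wall should be. Next is the push across to −y.

```bash
python3 - <<'E'
from h import *
env.move_straight(W(-45,0,125)); env.move_straight(W(-45,0,205),rate=.2)
env.move_straight(W(2,48,205),rate=.2); env.move_straight(W(2,48,125),rate=.12); tell('down')
hit=env.move_straight(W(2,-22,125),rate=.04,force_limit=9); tell('push2',hit)
env.move_straight(W(2,G(env.read_state()['position'])[1]+10,125)); tell('back')
env.move_straight(W(2,40,205),rate=.2)
knob('top');knob('side','pics/side2.png')
cv2.imwrite('pics/c2.png',cv2.resize(cv2.imread('pics/side2.png')[180:290,250:380],None,fx=4,fy=4))
E
```

```text
down None t 10.0 tcp [  2.4  48.1 125.8] F [0.1 0.5 1.5]
push2 True t 11.4 tcp [  2.2 -13.3 124.2] F [-0.8  5.8  0. ]
back None t 11.7 tcp [  1.9  -3.6 125. ] F [-0.1 -0.2 -0.2]
top []
side [(array([  4.8, -46.4, 152.6]), 0.65)]
```

View pics/c2.png

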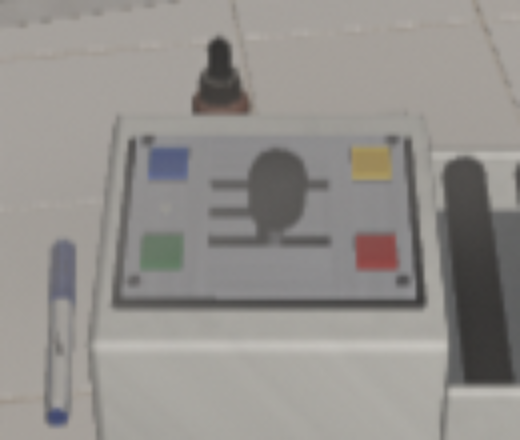

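The knob now stands at the right end of the channel, with its stem at crop (270,235) in line with the green slot and no throw. Final push is towards −x.

```bash
python3 - <<'E'
from h import *
env.move_straight(W(48,-33,205),rate=.2); env.move_straight(W(48,-33,125),rate=.12); tell('down')
hit=env.move_straight(W(-32,-33,125),rate=.04,force_limit=10); tell('push3',hit)
env.move_straight(W(G(env.read_state()['position'])[0]+15,-33,125)); tell('back')
env.move_straight(W(45,-33,215),rate=.2); env.move_straight(W(60,120,230),rate=.25); tell('clear')
knob('top','pics/t3.png');knob('side','pics/s3.png')
a,b=cv2.imread('pics/t3.png')[190:320,200:400],cv2.imread('pics/s3.png')[180:310,250:380]
cv2.imwrite('pics/c3.png',cv2.resize(np.hstack([a,b]),None,fx=2.4,fy=2.4,interpolation=cv2.INTER_CUBIC))
E
```

```text
down None t 13.9 tcp [ 48.5 -32.5 125.7] F [-1.  -0.5  0.2]
push3 True t 15.4 tcp [-13.3 -31.1 126.5] F [ 4.  -1.4  0.1]
back None t 15.7 tcp [  0.8 -33.3 124.4] F [-0.5  0.5  0.6]
clear None t 17.1 tcp [ 59.2 119.  229.1] F [-0.   0.5  0.6]
top [(array([-41. , -35.3, 148. ]), 0.88), (array([-110.9,    5.7,   12.5]), 0.2)]
side [(array([-36.2, -45. , 145.7]), 0.57), (array([-41.3, -44.2, 139.4]), 0.47)]
```

View pics/c3.png

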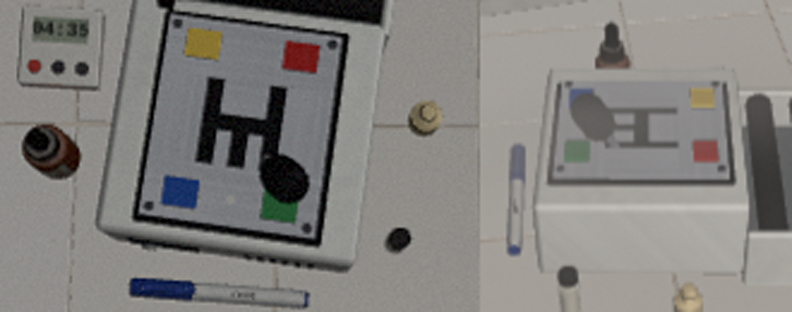

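The knob sits over the green slot's end at crop (285,180), and the neighbouring things are unmoved. I'll push once more, a little firmer, to confirm it is fully home before handing in.

```bash
python3 - <<'E'
from h import *
env.move_straight(W(48,-33,215),rate=.25); env.move_straight(W(30,-33,125),rate=.15)
hit=env.move_straight(W(-32,-33,125),rate=.03,force_limit=16); tell('push4',hit)
env.move_straight(W(G(env.read_state()['position'])[0]+15,-33,125))
env.move_straight(W(45,-33,215),rate=.2); env.move_straight(W(60,120,230),rate=.25); tell('clear')
knob('top','pics/t4.png')
d=cv2.absdiff(cv2.imread('pics/t4.png'),cv2.imread('pics/t3.png')).max(2)[230:290,285:335]
print('changed px',(d>60).sum())
E
```

```text
push4 True t 20.4 tcp [-14.1 -30.7 128.5] F [ 7.6 -1.5 -3. ]
clear None t 22.1 tcp [ 59.2 119.  229.1] F [ 0.2 -0.1 -0.4]
top [(array([-45.4, -36.5, 147.1]), 0.81), (array([-34.9, 134.7,  57.9]), 0.47)]
changed px 3
```

It stopped at the same place against the hard stop, so the lever is home.

```bash
python3 -c "
from workcell import env
print(env.close_job())"
```

```text
the job is handed in; nothing more can be done
None
```

The lever is out of park and home in the green-marked slot (near right), reached along the neutral channel without entering another speed slot. A second, firmer push stopped within 1 mm of the first, the things round the mixer look unmoved, and the job was handed in at about 22 s.

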